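# Hang the cutlery caddy on the draining rack

### The arm

A 6-joint arm with a two-finger parallel gripper is mounted at the origin on a cart in front of the work surface, level with it; the furniture and walls round the work are solid. World frame = base frame: x ahead of the robot, y to its left, z up, the work surface at z = 0. Lengths are in m, angles in rad, forces in N, time in s.
With the tool pointing down it reaches from about 0.375 to 0.9 m from the base axis. Payload 3.1 kg.
Tool frame: the origin (TCP) lies on the front face of the gripper's body, between the roots of the fingers; the fingertips stand 70 mm ahead of it and the grasp point (between the pads) lies 51 mm ahead of it; z points along the fingers, y is the line along which they close (so a half turn about z gives the same grasp; the last joint's range is limited). The gripper opens to 87 mm and grips with 3 to 60 N. Pads are 19 mm wide; open, the fingers measure 117 mm over their backs; the gripper's body (75 mm by 190 mm) begins 51 mm behind the grasp point.
Start: joints at [-1.516, 0.527, 1.433, -0, 1.181, -0.178], TCP at [0.144, -0.608, 0.292] pointing down, gripper open.
Joint ranges: [-3.08, 3.08], [-0.75, 2.2], [0.22, 2.44], [-1.43, 4.57], [0, 2.65], [-2.85, 2.85]. Speed limits (rad/s): [2.79, 2.79, 3.14, 3.14, 3.14, 3.14].

### API

Orientations are given as a unit quaternion [x, y, z, w].
In Python, from rig import robot, cams, ticket gives the robot as it stands. The module is installed in compiled form; this text tells all that it offers.
- The arm moves only by the shell command python3 -m crank 'ROWS' [FORCE]. ROWS is JSON, a list of rows, each a list of 7 numbers: the shift along the tool's x, y, z in cm, then the turn, a rotation vector about the tool's x, y, z in rad, then the closure, from 0 (fully open) to 1 (shut). A call has 1 to 5 rows; each row shifts and turns the commanded pose from where the row before left it, along the tool's axes as they then stand; what a row does not reach is not made up. A row lasts 1/8 s, in which the tool goes at most 62.5 mm and 10.7 degrees, less where a joint would pass 70% of its speed; a pose out of reach is approached as far as the arm can. A call is refused whole if a number of a shift passes 6.25 or a number of a turn 0.188, either way. A call with a gripper value outside its range is refused whole. The fingers move at their own pace and stop on an object; FORCE is the grip in N (left out, the last holds). Time passes only in rows, so rows that do not move let the fingers close. It gives the time, the measured TCP pose, the force, the opening and the grip force at its end, in the units of the state.
- robot.get_obs(): the state, without advancing time (a new reading comes with each control period).
- cams.camera(name): name is "scene" or "top" or "wrist"; returns the picture (480x640x3 uint8, red, green, blue); there is no depth.
- cams.camera_info(name): a dict with "intrinsics" (3x3 intrinsics, pixels), "pose" (4x4, takes a point from camera to world coordinates). Camera axes: x right, y down, z forward; pixel columns grow to the right and rows downward; lengths in m; the calibration is good to about 2 mm. A picture is of the moment at which its call begins: read the wrist's pose just before it. camera_info takes no time and is no camera call; for the wrist camera it gives the pose at the moment of the call.
- ticket.hand_in(): hands the job in; it is judged then, once.
The state is a dict: "time": time; "q": joint angles; "joint_velocities": joint speeds; "joint_torque": joint torques, N m; "position": TCP position; "tool_rot": TCP orientation; "ft_force": force on the tool from outside, world axes, zero at the start; "moment": the same for the moment, N m; "grip_width": finger opening in m; "grip_force": force on a finger pad.
Only numpy, scipy, OpenCV 4.12 (cv2) and the standard library are available. Lean on these libraries where they do the work, as an engineer would, in place of code of your own. Each camera call takes 0.05 s, during which the arm holds its last target. There are 200 camera calls.

### The job

Hang the cutlery caddy by its hook on the draining rack's front rail: hook it over the rail's open left end, where no shelf is in the way, then slide it along under the shelf until its hook rests against the stop ring, and let it hang there. Leave the glass, the cup, the mug and the tin where they stand.

Things in the scene. Friction and masses are not known exactly. Their poses are not given: they have to be found in the camera images.
- caddy: The cutlery caddy: open steel box, 70 mm deep (x), 56 wide (y), 100 high (z), 3 mm walls, about 0.25 kg, upright on the worktop in front of the microwave, left or right of the mug. Origin: centre of its underside. -x is its slotted front (faces the robot within 0.35 rad), +x the back with the hook. Grip it across its plain 56 mm sides, near the top.
- caddy_hook (a point): On the caddy: middle of the underside of the hook's bend, 42 mm behind the origin, 127 mm up. The hook is a strap 36 mm wide, 3 thick, rising flush with the outer face of the back wall (x = 35 mm); its slot is 15 mm wide (x = 35 to 50), open below; the rear leg comes down to height 104 mm and ends in a lip flared back to x = 58 at 94. Properly hung, the bend rests on the top of the rail.
- rack: Fixed draining rack. Origin: under its middle, on the wooden board (top at world z 24 mm); -x is its front, turned 0.2 to 0.4 rad to the robot, +y its left end. Rail: round bar, 10 mm thick, along y, axis at x = -60, z = 190 mm; legs at y = -170 and 170. Below it a like bar, z = 93, is the back rest. Drip tray 20 mm high: x -135 to 65, y -162 to 38. The hung caddy's origin is at x = -100, z = 68.
- rail_open (a point): On the rail's axis, in the middle of its open left end (rack y = +108 mm). The rail is open above from rack y = 50 to 158. Right of that the shelf with its low gallery covers rack x = -89 to 84, y = -174 to 49, z = 210 to 244: 15 mm above the rail and reaching 29 mm in front of its axis, so a gripper must lean in from the front there, 30 to 45 degrees from vertical.
- stop_ring: The stop: a dark steel clamp ring fixed on the rail under the shelf, 26 mm in diameter, 14 mm wide along the rail, its small thumbscrew pointing to the front (26 mm from the axis). Origin: its centre, on the rail's axis; axes as the rack's. It stands at rack y = -105 to -45 mm. The caddy's strap touches its left face when the caddy's origin is 25 mm to its left (+y). It does not give.
- glass: A plain drinking glass, 83 mm wide, 93 high, upright on the rack's shelf near its right end; origin under its centre.
- cup: A small spotted cup, 62 mm wide, 52 high, upright on the rack's shelf near its left end; origin at its underside.
- mug: A white mug, 78 mm wide, 97 high, upright in front of the microwave, some 0.15 m beside the caddy; origin at its underside.
- tin: A food tin, 76 mm wide, 58 high, upright between the microwave's right end and the worktop's front edge; origin under its centre. Behind it the microwave's upright door handle stands out from the door (front at world x = 0.64) to world x = 0.60, y = -0.01 to 0.02, from 50 to 300 mm up: carry the caddy past in front of it.

How it is judged:
By the outcome, as a careful person would: the job done as asked, in the order asked, and still so for the second after the job is handed in, with the robot touching nothing.
It also fails if it takes over 54 s, if anything falls off the work surface, if the arm or the gripper's body presses on something with over 40 N, if the wrist force passes 120 N, or if a joint passes its speed limit or range.

## Working session

There is one attempt and no reset: what is moved stays moved. The work goes in short steps, Python scripts to look and compute and a shell command to move; the robot and the scene stay as the last step left them, time stands still between calls to the robot, and variables do not carry over. Pictures are saved under pics/ and viewed, at most 10 in all, crops included, and the job is handed in when it is done.

```bash
mkdir -p pics
python3 - <<'E'
from rig import robot,cams
import cv2,numpy as np
np.set_printoptions(precision=4,suppress=True)
for n in ["scene","top"]:
    im=cams.camera(n); cv2.imwrite(f"pics/{n}0.png",im[:,:,::-1]); i=cams.camera_info(n); print(n,i["intrinsics"],i["pose"])
i=cams.camera_info("wrist");print(i["intrinsics"],i["pose"])
o=robot.get_obs();print(o)
E
```

```text
scene [[501.7593   0.     324.6734]
 [  0.     501.7593 240.8455]
 [  0.       0.       1.    ]] [[-0.7485 -0.4462  0.4906 -0.0397]
 [-0.6632  0.5105 -0.5474  0.6007]
 [-0.0062 -0.735  -0.678   1.0272]
 [ 0.      0.      0.      1.    ]]
top [[588.5839   0.     321.6632]
 [  0.     588.5839 237.0438]
 [  0.       0.       1.    ]] [[-0.0013 -0.9881  0.1539  0.344 ]
 [-0.9999 -0.0005 -0.0117 -0.1141]
 [ 0.0116 -0.1539 -0.988   1.6886]
 [ 0.      0.      0.      1.    ]]
[[415.6224   0.     319.3054]
 [  0.     415.6224 234.5889]
 [  0.       0.       1.    ]] [[ 0.2306 -0.9329 -0.2766  0.2198]
 [-0.973  -0.2217 -0.0635 -0.5885]
 [-0.002   0.2838 -0.9589  0.384 ]
 [ 0.      0.      0.      1.    ]]
{'time': 0.1, 'q': array([-1.5165,  0.5284,  1.4338,  0.    ,  1.1814, -0.1785]), 'joint_velocities': array([-0.0011, -0.0003, -0.0023,  0.0019, -0.0006,  0.0002]), 'joint_torque': array([ -0.0004, -44.0985, -17.7151,   0.0635,   0.0534,  -0.    ]), 'position': array([ 0.1442, -0.6076,  0.2914]), 'tool_rot': array([ 0.9932,  0.1161,  0.0001, -0.001 ]), 'ft_force': array([-0.4126,  0.0555,  0.367 ]), 'moment': array([ 0.0501, -0.0088,  0.0078]), 'grip_force': 0.0, 'grip_width': 0.08670442051335005}
```

View pics/scene0.png

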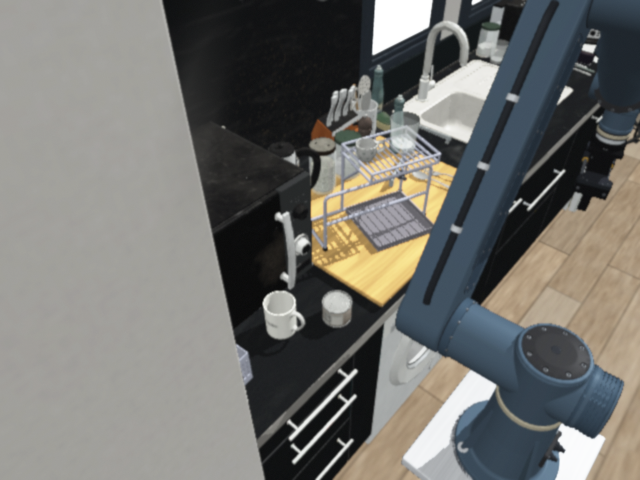

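View pics/top0.png

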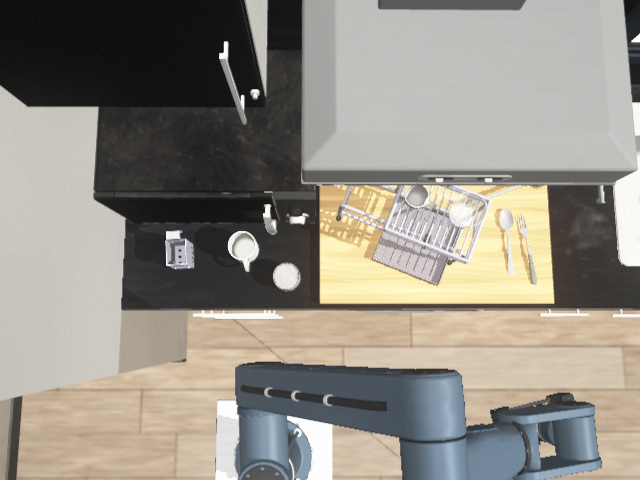

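The top view shows the caddy at about (180,253) with its hook at (174,236), the mug at (243,247), the tin at (287,277), and the rack at (345–490, 185–280). I'll zoom in for keypoints.

Run:
```python
import cv2,numpy as np
im=cv2.imread("pics/top0.png")
def crop(x,y,w,h,s,n):
    c=cv2.resize(im[y:y+h,x:x+w],None,fx=s,fy=s,interpolation=cv2.INTER_CUBIC)
    for k in range(0,w,10): cv2.putText(c,str(x+k),(k*s,10),0,.35,(0,0,255),1);cv2.line(c,(k*s,12),(k*s,18),(0,0,255),1)
    for k in range(0,h,10): cv2.putText(c,str(y+k),(0,k*s+4),0,.35,(0,255,0),1)
    cv2.imwrite(n,c)
crop(325,175,180,120,4,"pics/r1.png"); crop(150,222,60,56,10,"pics/c1.png")
```

```text
(no output)
```

View pics/r1.png

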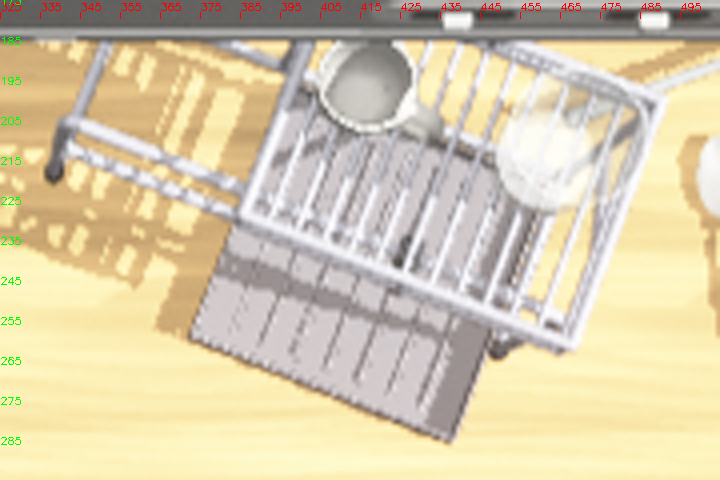

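View pics/c1.png

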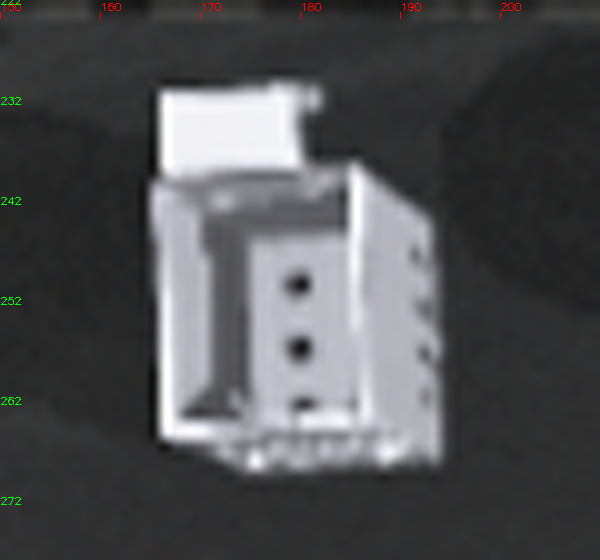

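```bash
cat > h.py <<'E'
import numpy as np
from scipy.optimize import least_squares
from rig import robot,cams
np.set_printoptions(precision=4,suppress=True)
def rz(a): return np.array([[np.cos(a),-np.sin(a),0],[np.sin(a),np.cos(a),0],[0,0,1]])
def proj(info,P):
    T=info["pose"];p=(np.atleast_2d(P)-T[:3,3])@T[:3,:3];p=p@info["intrinsics"].T
    return p[:,:2]/p[:,2:]
def fit(info,pts,uv,x0,z):
    f=lambda s:(proj(info,np.array(pts)@rz(s[2]).T+[s[0],s[1],z])-uv).ravel()
    r=least_squares(f,x0,loss="soft_l1",f_scale=1.)
    return r.x,f(r.x).reshape(-1,2)
def ray(info,uv,z):
    T=info["pose"];d=T[:3,:3]@np.linalg.solve(info["intrinsics"],[*uv,1]);c=T[:3,3]
    return c+d*(z-c[2])/d[2]
E
python3 - <<'E'
from h import *
I=cams.camera_info("top")
C=np.array
uv=C([[190,338],[450,440],[52,172],[500,352],[242,217],[572,348],[662,100]])/4+[325,175]
P=C([[-135,38,20],[-135,-162,20],[-60,170,3],[-60,-170,3],[-89,49,235],[-89,-174,235],[84,-174,244]])/1e3
s,r=fit(I,P,uv,[.6,-.35,-.3],.024);print("rack",s);print(r)
R=rz(s[2]);o=C([s[0],s[1],.024])
for n,p in dict(open=[-.06,.108,.19],railL=[-.06,.165,.19],ring0=[-.06,-.045,.19],ring1=[-.06,-.105,.19]).items():
    w=o+R@p;print(n,w,(proj(I,w)[0]-[325,175])*4)
w=ray(I,C([403,252])/4+[325,175],.214);print("ring rack",R.T@(w-o))
uv=C([[162,435],[365,425],[155,182],[355,165],[440,460],[432,215]])/10+[150,222]
P=C([[-35,28,100],[-35,-28,100],[35,28,100],[35,-28,100],[-35,-28,0],[35,-28,0]])/1e3
s,r=fit(I,P,uv,[.5,.15,0],0);print("caddy",s);print(r)
for n,px,z in[("tin",(287,277),.058),("mug",(243,246),.097)]:print(n,ray(I,px,z))
E
```

```text
rack [ 0.6493 -0.3615 -0.3863]
[[-0.3716 -0.8028]
 [ 1.1429  0.4607]
 [ 0.2647  0.1505]
 [-0.8377 -0.4855]
 [-2.3566  0.36  ]
 [ 0.0014  1.5096]
 [ 2.1215 -1.2766]]
open [ 0.6344 -0.2389  0.214 ] [154.7461 154.2897]
railL [ 0.6559 -0.1861  0.214 ] [ 71.8536 121.2343]
ring0 [ 0.5768 -0.3806  0.214 ] [378.721 243.605]
ring1 [ 0.5542 -0.4362  0.214 ] [467.1456 278.8664]
ring rack [-0.0592 -0.0612  0.19  ]
caddy [0.55   0.2628 0.0695]
[[-0.2918  0.089 ]
 [ 0.1794 -0.3436]
 [-0.3719 -0.1598]
 [ 0.2614  0.137 ]
 [ 0.1629 -0.071 ]
 [ 0.0511  0.3677]]
tin [ 0.4858 -0.0371  0.058 ]
mug [0.5671 0.0816 0.097 ]
```

```bash
cat >> h.py <<'E'
from scipy.spatial.transform import Rotation as Ro, Slerp
def toolR(yaw,lean):
    c,s=np.cos(lean),np.sin(lean)
    return Ro.from_matrix(rz(yaw)@np.array([[c,0,s],[0,-1,0],[s,0,-c]]))
def tcp(g,R,back=.051): return np.asarray(g)-back*R.as_matrix()[:,2]
def now():
    o=robot.get_obs();return o["position"],Ro.from_quat(o["tool_rot"])
def plan(p,R,p1,R1,n,cyl=False):
    S=Slerp([0,1],Ro.concatenate([R,R1]));pp,RR=p,R
    c=lambda v:np.array([np.hypot(v[0],v[1]),np.arctan2(v[1],v[0]),v[2]])
    for k in range(1,n+1):
        t=k/n
        if cyl: a=c(p)*(1-t)+c(p1)*t; q=np.array([a[0]*np.cos(a[1]),a[0]*np.sin(a[1]),a[2]])
        else: q=p*(1-t)+p1*t
        Rk=S(t);d=RR.inv().apply(q-pp)*100;w=(RR.inv()*Rk).as_rotvec()
        print("["+",".join(f"{v:.2f}" for v in d)+","+",".join(f"{v:.3f}" for v in w)+"]")
        pp,RR=q,Rk
    print("end",p1)
E
python3 - <<'E'
from h import *
p,R=now()
r=.5;a=-.3;w1=np.array([r*np.cos(a),r*np.sin(a),.42])
plan(p,R,w1,toolR(.07,0),13,True)
R2=toolR(.07,.68);c=np.array([.55,.2628,0]);g=c+rz(.07)@[-.012,0,.08]
print(g);pre=tcp(g,R2,.15);plan(w1,toolR(.07,0),pre,R2,9,True)
E
```

```text
[4.90,-1.16,-0.99,-0.000,-0.000,0.013]
[4.70,-1.59,-0.99,-0.000,-0.000,0.013]
[4.46,-2.00,-0.98,-0.000,-0.000,0.013]
[4.18,-2.38,-0.98,-0.000,-0.000,0.013]
[3.88,-2.73,-0.98,-0.000,-0.000,0.013]
[3.54,-3.04,-0.99,-0.000,-0.000,0.013]
[3.18,-3.31,-0.99,-0.000,-0.000,0.013]
[2.81,-3.54,-0.99,-0.000,-0.000,0.013]
[2.41,-3.73,-0.99,-0.000,-0.000,0.013]
[2.01,-3.87,-0.99,-0.000,-0.000,0.013]
[1.60,-3.98,-0.99,-0.000,-0.000,0.013]
[1.19,-4.04,-0.99,-0.000,-0.000,0.013]
[0.78,-4.07,-0.99,-0.000,-0.000,0.013]
end [ 0.4777 -0.1478  0.42  ]
[0.538 0.262 0.08 ]
[1.58,-4.29,2.48,0.000,0.076,0.000]
[1.00,-4.43,2.56,0.000,0.076,-0.000]
[0.40,-4.53,2.57,-0.000,0.076,0.000]
[-0.20,-4.60,2.50,0.000,0.076,-0.000]
[-0.79,-4.62,2.35,-0.000,0.076,0.000]
[-1.36,-4.61,2.13,0.000,0.076,-0.000]
[-1.90,-4.56,1.84,-0.000,0.076,-0.000]
[-2.39,-4.47,1.48,0.000,0.076,-0.000]
[-2.83,-4.34,1.06,-0.000,0.076,-0.000]
end [0.4439 0.2554 0.1966]
```

```bash
python3 -m crank '[[4.9,-1.2,-1,0,0,0.013,0],[4.7,-1.6,-1,0,0,0.013,0],[4.5,-2,-1,0,0,0.013,0],[4.2,-2.4,-1,0,0,0.013,0],[3.9,-2.7,-1,0,0,0.013,0]]' && python3 -m crank '[[3.5,-3,-1,0,0,0.013,0],[3.2,-3.3,-1,0,0,0.013,0],[2.8,-3.5,-1,0,0,0.013,0],[2.4,-3.7,-1,0,0,0.013,0],[2,-3.9,-1,0,0,0.013,0]]' && python3 -m crank '[[1.6,-4,-1,0,0,0.013,0],[1.2,-4,-1,0,0,0.013,0],[0.8,-4,-1,0,0,0.013,0],[1.6,-4.3,2.5,0,0.076,0,0],[1,-4.4,2.5,0,0.076,0,0]]' && python3 -m crank '[[0.4,-4.5,2.5,0,0.076,0,0],[-0.2,-4.6,2.4,0,0.076,0,0],[-0.8,-4.6,2.3,0,0.076,0,0],[-1.4,-4.6,2.1,0,0.076,0,0],[-1.9,-4.5,1.8,0,0.076,0,0]]' && python3 -m crank '[[-2.4,-4.4,1.4,0,0.076,0,0],[-2.8,-4.3,1,0,0.076,0,0],[0,0,0,0,0,0,0]]'
python3 - <<'E'
from h import *
import cv2
p,R=now();I=cams.camera_info("wrist");cv2.imwrite("pics/w1.png",cams.camera("wrist")[:,:,::-1]);np.save("w1",I["pose"])
print(robot.get_obs()["q"],p)
R2=toolR(.07,.68);g=np.array([.538,.262,.08]);plan(p,R,tcp(g,R2),R2,3)
E
```

```text
time: 0.72
position: [0.3427, -0.464, 0.342]
tool_rot: [0.996, 0.084, -0.0, -0.0]
ft_force: [0.2, -0.1, -0.1]
grip_width: 0.0871
grip_force: 0.0
time: 1.35
position: [0.4552, -0.2713, 0.3921]
tool_rot: [0.999, 0.051, -0.0, -0.0]
ft_force: [0.7, -0.0, 0.3]
grip_width: 0.0869
grip_force: 0.0
time: 1.98
position: [0.5025, -0.06, 0.3727]
tool_rot: [0.996, 0.032, 0.078, -0.002]
ft_force: [0.7, 0.4, -1.1]
grip_width: 0.0872
grip_force: 0.0
time: 2.6
position: [0.4851, 0.1595, 0.2541]
tool_rot: [0.966, 0.03, 0.258, -0.006]
ft_force: [0.6, -1.8, 0.0]
grip_width: 0.0869
grip_force: 0.0
time: 2.98
position: [0.4772, 0.1739, 0.2439]
tool_rot: [0.962, 0.025, 0.271, 0.013]
ft_force: [-0.3, 0.1, -0.7]
grip_width: 0.087
grip_force: 0.0
[ 0.1777  0.3814  2.0705 -0.6214  0.1809  2.2833] [0.4772 0.1739 0.2439]
[-1.19,-2.98,4.00,0.016,0.044,-0.001]
[-1.36,-2.92,3.99,0.016,0.044,-0.001]
[-1.53,-2.85,3.97,0.016,0.044,-0.001]
end [0.506  0.2598 0.1197]
```

View pics/w1.png

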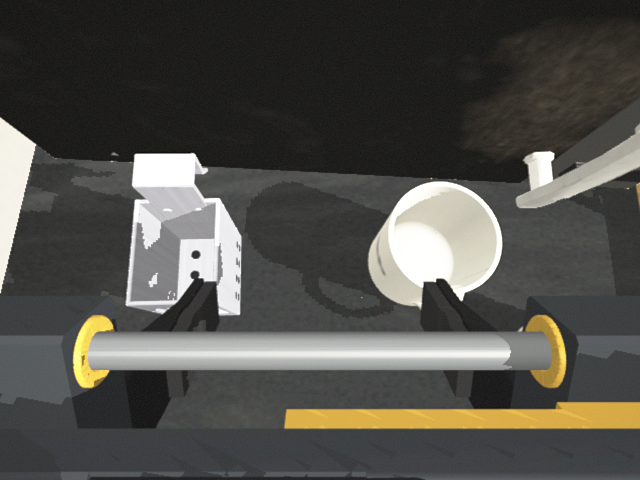

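The wrist picture shows the caddy at (180,250), hook (168,172), and mug (435,245), with nothing disturbed. q5 is close to its limit of 0 and the arm stalled there. I'll fit a small kinematic model and choose a feasible lean.

```bash
python3 -m crank '[[0,-2,-1,0,-0.06,0,0],[0,-2,-1,0,-0.06,0,0],[0,0,0,0,0,0,0]]'
cat >> h.py <<'E'
def fk(q,k):
    d1,L1,L2,e,D=k
    A=Ro.from_euler("ZY",[q[0],q[1]]);B=A*Ro.from_euler("Y",q[2])
    T=B*Ro.from_euler("ZYZ",[q[3],q[4],q[5]])
    w=np.array([0,0,d1])+A.apply([0,0,L1])+B.apply([e,0,L2])
    return w+T.apply([0,0,D]),T
E
python3 - <<'E'
from h import *
o=robot.get_obs();S=[([-1.5165,.5284,1.4338,0,1.1814,-.1785],[.1442,-.6076,.2914],[.9932,.1161,.0001,-.001]),([ 0.1777,0.3814,2.0705,-0.6214,0.1809,2.2833],[0.4772,0.1739,0.2439],[0.962,0.025,0.271,0.013]),(o["q"],o["position"],o["tool_rot"])]
print(o["q"],o["position"])
M=[(fk(q,[0]*5)[1].inv()*Ro.from_quat(t)).as_rotvec() for q,p,t in S];print(np.array(M))
f=lambda k:np.concatenate([fk(q,k)[0]-p for q,p,t in S]+[1e-3*(k-np.array([.3,.4,.4,0,.2]))])
r=least_squares(f,[.3,.4,.4,0,.2]);print(r.x,f(r.x)[:9]*1000)
np.savez("k",k=r.x,M=M[0]); I=cams.camera_info
E
```

```text
time: 3.4
position: [0.4683, 0.2143, 0.262]
tool_rot: [0.976, 0.022, 0.216, 0.013]
ft_force: [0.4, 0.6, 0.3]
grip_width: 0.0869
grip_force: 0.0
[ 0.2722  0.3544  1.964  -0.3201  0.4241  2.0628] [0.4683 0.2143 0.262 ]
[[-0.0001  0.      1.5709]
 [ 0.0019 -0.0003  1.5687]
 [ 0.      0.      1.5708]]
[-1.9134  1.1945 -0.2399 -0.6352 -0.5005] [-110.3479  -15.257     5.8967   30.4783  -29.4668  -33.0529  -34.0144
  -25.7633   27.1584]
```

```bash
sed -i 's/d1,L1,L2,e,D=k/d1,L1,L2,e,D,l=k/; s/np.array(\[0,0,d1\])+A/np.array([0,0,d1])+A.apply([0,l,0])+A/' h.py
cat >> h.py <<'E'
try: K=np.load("k.npz")["k"]
except Exception: K=None
LO=[-3.08,-.75,.22,-1.43,0,-2.85];HI=[3.08,2.2,2.44,4.57,2.65,2.85]
def ik(p,R,q0):
    f=lambda q:np.r_[(fk(q,K)[0]-p)*10,(fk(q,K)[1]*Ro.from_euler("Z",np.pi/2)).as_matrix().ravel()-R.as_matrix().ravel()]
    q0=np.clip(q0,np.array(LO)+.001,np.array(HI)-.001);r=least_squares(f,q0,bounds=(LO,HI));return r.x,np.abs(r.fun).max()
E
python3 - <<'E'
from h import *
import h
o=robot.get_obs();S=[([-1.5165,.5284,1.4338,0,1.1814,-.1785],[.1442,-.6076,.2914]),([ 0.1777,0.3814,2.0705,-0.6214,0.1809,2.2833],[0.4772,0.1739,0.2439]),(o["q"],o["position"])]
x0=np.array([.3,.4,.4,0,.2,.11])
f=lambda k:np.concatenate([fk(q,k)[0]-p for q,p in S]+[1e-3*(k-x0)])
r=least_squares(f,x0);print(r.x,f(r.x)[:9]*1000)
h.K=r.x;np.savez("k",k=r.x)
for lean in (.35,.45,.54,.6,.68):
    R=toolR(.07,lean);q=o["q"]
    for b in(.13,.051):
        q,e=ik(tcp(np.array([.55,.2628,0])+rz(.07)@[-.018,0,.082],R,b),R,q);print("caddy",lean,b,q,e)
    for y in (.108,-.036):
        R=toolR(-.386,lean);W=np.array([.6493,-.3615,.024])+rz(-.386)@[-.12,y,.15]
        q=[-.7,.4,1.9,0,.5,1.6]
        q,e=ik(tcp(W,R),R,q);print("rack",lean,y,q,e)
E
```

```text
[0.2753 0.5867 0.3926 0.1143 0.2351 0.1111] [ 0.1106 -0.0413  0.0933  0.2293 -0.2774  0.1242 -0.2819  0.1345 -0.2174]
caddy 0.35 0.13 [ 0.3216  0.5011  1.8894 -0.2111  0.4196  2.001 ] 1.7176704503185647e-10
caddy 0.35 0.051 [ 0.3079  0.6616  1.8718 -0.2979  0.279   2.0817] 2.220446049250313e-15
rack 0.35 0.108 [-0.5677  0.5114  1.7767  0.1268  0.5122  1.2893] 1.1102230246251565e-15
rack 0.35 -0.036 [-0.8341  0.5274  1.7401  0.2772  0.5739  0.9121] 2.1665697014228158e-10
caddy 0.45 0.13 [ 0.3409  0.5019  1.9712 -0.4699  0.2599  2.2721] 3.927413949611491e-15
caddy 0.45 0.051 [ 0.3212  0.6696  1.9347 -0.8296  0.1471  2.6221] 2.220446049250313e-15
rack 0.45 0.108 [-0.5776  0.5031  1.8497  0.2403  0.3554  1.1721] 1.1102230246251565e-15
rack 0.45 -0.036 [-0.857   0.5188  1.8115  0.4727  0.4484  0.7091] 5.551115123125783e-16
caddy 0.54 0.13 [ 0.3566  0.5128  2.0357 -1.0372  0.1633  2.85  ] 0.011498828886701618
caddy 0.54 0.051 [ 0.3208  0.6709  1.953  -1.0636  0.1185  2.85  ] 0.06125372005790586
rack 0.54 0.108 [-0.587   0.5036  1.9139  0.4936  0.2183  0.9142] 1.1102230246251565e-15
rack 0.54 -0.036 [-0.8786  0.5189  1.8741  0.7679  0.3576  0.4041] 1.1102230246251565e-15
caddy 0.6 0.13 [ 0.3539  0.5124  2.0481 -1.0446  0.1475  2.85  ] 0.0677994613661334
caddy 0.6 0.051 [ 0.3182  0.6699  1.9576 -1.0702  0.1081  2.85  ] 0.11217808348268815
rack 0.6 0.108 [-0.5935  0.5089  1.9556  0.9316  0.1454  0.4722] 5.551115123125783e-16
rack 0.6 -0.036 [-0.8935  0.5236  1.9147  1.0498  0.3219  0.1138] 2.3370194668359545e-13
caddy 0.68 0.13 [ 0.3505  0.5136  2.0631 -1.0534  0.1281  2.85  ] 0.1406260404829227
caddy 0.68 0.051 [ 0.3148  0.6692  1.9632 -1.0783  0.0949  2.85  ] 0.17720900011325602
rack 0.68 0.108 [-0.6024  0.5225  2.0097  1.9794  0.1476 -0.5819] 2.53408405370692e-13
rack 0.68 -0.036 [-0.9136  0.536   1.9669  1.4845  0.3234 -0.3344] 1.6653345369377348e-15
```

```bash
cat >> h.py <<'E'
def toolRf(yaw,lean): return toolR(yaw,lean)*Ro.from_euler("Z",np.pi)
E
python3 - <<'E'
from h import *
o=robot.get_obs()
for lean in (.45,.5,.54,.58,.62,.68):
    R=toolRf(.07,lean);q=[.34,.5,1.9,-.5,.3,-.8]
    for b in(.13,.051):
        q,e=ik(tcp(np.array([.55,.2628,0])+rz(.07)@[-.018,0,.082],R,b),R,q);print("caddy",lean,b,q,e)
    for y in (.108,-.036):
      for z in (.19,.15):
        R=toolRf(-.386,lean);W=np.array([.6493,-.3615,.024])+rz(-.386)@[-.12,y,z]
        q=[-.7,.4,1.9,.5,.3,-1.6]
        q,e=ik(tcp(W,R),R,q);print("rack",lean,y,q,e)
E
```

```text
caddy 0.45 0.13 [ 0.3409  0.5019  1.9712 -0.4699  0.2599 -0.8695] 5.776698563941807e-13
caddy 0.45 0.051 [ 0.3212  0.6696  1.9347 -0.8296  0.1471 -0.5195] 1.942890293094024e-15
rack 0.45 0.108 [-0.5776  0.4353  1.8154  0.1895  0.4552 -1.9143] 2.220446049250313e-15
rack 0.45 0.108 [-0.5776  0.5031  1.8497  0.2403  0.3554 -1.9695] 2.3314683517128287e-14
rack 0.45 -0.036 [-0.857   0.4535  1.7779  0.3952  0.5384 -2.3446] 1.2656542480726785e-14
rack 0.45 -0.036 [-0.857   0.5188  1.8115  0.4727  0.4484 -2.4325] 2.2023272094884305e-11
caddy 0.5 0.13 [ 0.3512  0.5079  2.0111 -0.7688  0.1925 -0.563 ] 6.642580929749897e-10
caddy 0.5 0.051 [ 0.3282  0.6771  1.9635 -1.43    0.1239  0.0861] 0.0020388124426734544
rack 0.5 0.108 [-0.5827  0.4317  1.8517  0.2569  0.3777 -1.9835] 6.494804694057166e-14
rack 0.5 0.108 [-0.5827  0.5024  1.8856  0.3488  0.2777 -2.0804] 1.3573944745992605e-10
rack 0.5 -0.036 [-0.8689  0.4498  1.8135  0.5033  0.4798 -2.4564] 6.519307316210643e-11
rack 0.5 -0.036 [-0.8689  0.5179  1.8465  0.6187  0.394  -2.5836] 1.0096923297453486e-12
caddy 0.54 0.13 [ 0.3598  0.5157  2.042
[... 1361 characters left out ...]
366982
rack 0.62 -0.036 [-0.8972  0.4502  1.8948  0.886   0.3728 -2.85  ] 0.0028874786483319426
rack 0.62 -0.036 [-0.8805  0.5191  1.8988  0.891   0.3195 -2.85  ] 0.0438523317922907
caddy 0.68 0.13 [ 0.3932  0.5275  2.066  -1.43    0.2003  0.1379] 0.10424677244878267
caddy 0.68 0.051 [ 0.3571  0.6797  1.9604 -1.43    0.1793  0.1152] 0.14557577251382947
rack 0.68 0.108 [-0.6008  0.4384  1.975   1.1153  0.1469 -2.85  ] 0.004788610872839771
rack 0.68 0.108 [-0.5862  0.5105  1.9712  1.1228  0.1099 -2.85  ] 0.0514740033843234
rack 0.68 -0.036 [-0.8923  0.4486  1.9037  0.9022  0.3498 -2.85  ] 0.04856398482300106
rack 0.68 -0.036 [-0.8758  0.5182  1.9064  0.9055  0.2985 -2.85  ] 0.09023807317043397
```

Keep the camera-forward orientation and use lean 0.45, with the grasp at caddy x = -22 and z = 85. That puts the gripper body about 20 mm in front of the shelf edge when the caddy is hung.

Run:
```python
from h import *
p,R=now();q=robot.get_obs()["q"]
R2=toolR(.07,.45);g=np.array([.55,.2628,0])+rz(.07)@[-.022,0,.085]
pre=tcp(g,R2,.125);plan(p,R,pre,R2,3);plan(pre,R2,tcp(g,R2),R2,4)
for b in np.linspace(.125,.051,4): q,e=ik(tcp(g,R2,b),R2,q);print(q,e)
for dz in(.05,.1,.15): print(ik(tcp(g+[0,0,dz],R2),R2,q))
```

```text
[-0.67,-1.51,2.00,0.015,0.005,-0.004]
[-0.67,-1.48,2.02,0.015,0.005,-0.004]
[-0.68,-1.45,2.04,0.015,0.005,-0.004]
end [0.4738 0.2575 0.1976]
[-0.00,-0.00,1.85,0.000,0.000,0.000]
[0.00,-0.00,1.85,0.000,0.000,0.000]
[-0.00,-0.00,1.85,0.000,0.000,0.000]
[-0.00,-0.00,1.85,0.000,0.000,0.000]
end [0.5059 0.2597 0.1309]
[ 0.342   0.5037  1.9761 -0.483   0.2543  2.2865] 4.440892098500626e-15
[ 0.3355  0.5569  1.9681 -0.5694  0.2133  2.3699] 6.332712132461893e-12
[ 0.3293  0.6095  1.9568 -0.6828  0.1777  2.4803] 2.308987445687194e-10
[ 0.3234  0.6614  1.9425 -0.831   0.1482  2.6254] 9.658940314238862e-15
(array([ 0.3234,  0.5602,  1.9185, -0.456 ,  0.2502,  2.2435]), np.float64(6.4426242118997834e-12))
(array([ 0.3234,  0.4661,  1.8822, -0.305 ,  0.3716,  2.0852]), np.float64(1.942890293094024e-15))
(array([ 0.3234,  0.3811,  1.8346, -0.2296,  0.4996,  2.0022]), np.float64(3.2662761384472105e-12))
```

```bash
python3 -m crank '[[-0.7,-1.5,2,0.015,0.005,-0.004,0],[-0.7,-1.5,2,0.015,0.005,-0.004,0],[-0.7,-1.45,2,0.015,0.005,-0.004,0],[0,0,0,0,0,0,0]]'
python3 - <<'E'
from h import *
import cv2
p,R=now();I=cams.camera_info("wrist");im=cams.camera("wrist")
g=np.array([.55,.2628,0])+rz(.07)@[-.022,0,.085];R2=toolR(.07,.45);plan(p,R,tcp(g,R2),R2,5)
c=np.array([[x,y,100] for x,y in((-35,28),(-35,-28),(35,-28),(35,28))]+[[53,18,130],[53,-18,130],[35,-18,130],[35,18,130]])/1e3
uv=proj(I,c@rz(.07).T+[.55,.2628,0]).round().astype(int);print(uv.tolist())
b=im[:,:,::-1].copy()
for k in(uv[:4],uv[4:]): cv2.polylines(b,[k.reshape(-1,1,2)],True,(0,0,255),1)
cv2.imwrite("pics/w2.png",b)
E
```

```text
time: 3.9
position: [0.4703, 0.2557, 0.1943]
tool_rot: [0.975, 0.033, 0.219, -0.006]
ft_force: [-0.2, 0.2, 0.0]
grip_width: 0.0871
grip_force: 0.0
[0.11,-0.04,1.45,0.001,0.002,-0.000]
[0.10,-0.04,1.45,0.001,0.002,-0.000]
[0.10,-0.03,1.45,0.001,0.002,-0.000]
[0.10,-0.03,1.45,0.001,0.002,-0.000]
[0.10,-0.03,1.45,0.001,0.002,-0.000]
end [0.5059 0.2597 0.1309]
[[263, 271], [373, 270], [370, 139], [265, 139], [279, 78], [356, 78], [356, 115], [279, 115]]
```

View pics/w2.png

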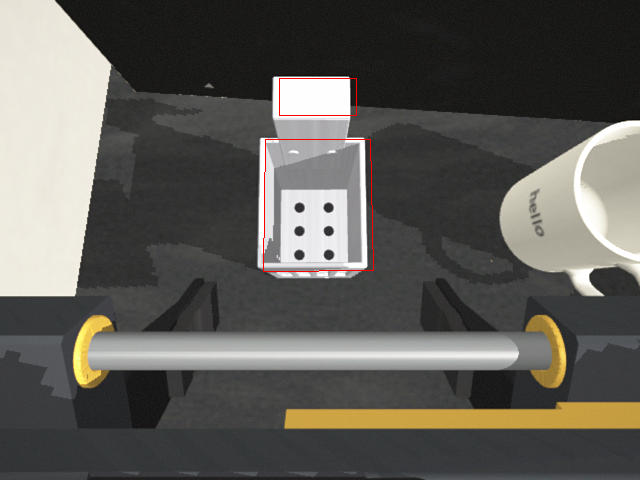

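The overlay matches in x; the caddy sits about 3 mm further left (+y ≈ 0.2655). I'll correct for that and grasp.

```bash
python3 -m crank '[[0.1,-0.1,1.45,0,0.002,0,0],[0.1,-0.1,1.45,0,0.002,0,0],[0.1,-0.1,1.45,0,0.002,0,0],[0.1,-0.1,1.45,0,0.002,0,0],[0.1,-0.05,1.45,0,0.002,0,0]]' && python3 -m crank '[[0,0,0,0,0,0,0],[0,0,0,0,0,0,0.2],[0,0,0,0,0,0,0.6],[0,0,0,0,0,0,0.6],[0,0,0,0,0,0,0.6]]' 25 && python3 -m crank '[[0,0,0,0,0,0,0.6],[0,0,0,0,0,0,0.6]]'
python3 -c "
from h import *
o=robot.get_obs();print(o['position'],o['q'],Ro.from_quat(o['tool_rot']).as_matrix())"
```

```text
time: 4.58
position: [0.5077, 0.2625, 0.1339]
tool_rot: [0.973, 0.032, 0.227, -0.007]
ft_force: [0.6, 1.1, 0.9]
grip_width: 0.0874
grip_force: 0.0
time: 5.2
position: [0.5066, 0.2632, 0.1333]
tool_rot: [0.974, 0.033, 0.226, -0.006]
ft_force: [-0.9, -1.1, 1.6]
grip_width: 0.0557
grip_force: 25.0
time: 5.45
position: [0.5066, 0.2632, 0.1333]
tool_rot: [0.974, 0.033, 0.226, -0.006]
ft_force: [-1.6, -1.5, 4.7]
grip_width: 0.0559
grip_force: 25.0
[0.5066 0.2632 0.1333] [ 0.3329  0.6587  1.9394 -0.8614  0.156   2.6649] [[ 0.8957  0.067   0.4395]
 [ 0.0613 -0.9978  0.0272]
 [ 0.4403  0.0025 -0.8978]]
```

```bash
cat >> h.py <<'E'
def ctool():  # caddy pose in tool frame, as gripped
    d=np.load("c.npz");return d["p"],Ro.from_quat(d["q"])
def cpose(p,R,yaw_only=False):  # caddy pose from tool pose
    a,B=ctool();return p+R.apply(a),R*B
def tpose(c,yaw):
    a,B=ctool();R=Ro.from_euler("Z",yaw)*B.inv();return np.asarray(c)-R.apply(a),R
RK=np.array([.6493,-.3615,-.3863])
def rw(v): return rz(RK[2])@np.asarray(v)+[RK[0],RK[1],.024]
def wr(v): return rz(RK[2]).T@(np.asarray(v)-[RK[0],RK[1],.024])
E
python3 - <<'E'
from h import *
p,R=now();o=robot.get_obs();yaw=.0645
B=R.inv()*Ro.from_euler("Z",yaw);
c=rz(yaw)@[(.55-.5066)/np.cos(yaw)+.0,0,-.1333];a=R.inv().apply(c);a[1]=0
np.savez("c",p=a,q=B.as_quat());print(a,B.as_rotvec(),cpose(p,R)[0])
q=o["q"];pp,PR=p,R
for c,y,n in[([.55,.262,.10],.065,3),([.46,.12,.2],-.08,5),([.43,-.05,.2],-.25,5),(rw([-.175,.108,.13]),-.386,5)]:
    t,T=tpose(c,y);q,e=ik(t,T,q);print("##",np.array(c),t,q,e);plan(pp,PR,t,T,n);pp,PR=t,T
E
```

```text
[-0.0197  0.      0.1388] [-3.0584 -0.0048 -0.7096] [ 0.5501  0.2658 -0.    ]
## [0.55  0.262 0.1  ] [0.5066 0.2594 0.2333] [ 0.3246  0.4626  1.8815 -0.3192  0.3723  2.1002] 2.1533108629512299e-10
[1.46,0.13,-3.00,0.000,0.000,-0.000]
[1.46,0.13,-3.00,0.000,0.000,-0.000]
[1.46,0.13,-3.00,0.000,0.000,-0.000]
end [0.5066 0.2594 0.2333]
## [0.46 0.12 0.2 ] [0.4167 0.1237 0.3333] [ 0.0665  0.1031  2.0621 -0.1302  0.5285  1.8117] 1.3322676295501878e-14
[-0.90,2.59,-2.66,-0.013,-0.000,0.026]
[-0.83,2.65,-2.63,-0.013,-0.000,0.026]
[-0.76,2.70,-2.59,-0.013,-0.000,0.026]
[-0.69,2.75,-2.56,-0.013,-0.000,0.026]
[-0.62,2.80,-2.52,-0.013,-0.000,0.026]
end [0.4167 0.1237 0.3333]
## [ 0.43 -0.05  0.2 ] [ 0.3879 -0.039   0.3333] [-0.4418  0.014   2.163   0.1669  0.5217  1.2498] 2.351836780878358e-10
[-0.29,3.29,-0.13,-0.015,-0.000,0.031]
[-0.19,3.30,-0.08,-0.015,-0.000,0.031]
[-0.09,3.30,-0.04,-0.015,-0.000,0.031]
[0.01,3.30,0.01,-0.015,-0.000,0.031]
[0.11,3.30,0.06,-0.015,-0.000,0.031]
end [ 0.3879 -0.039   0.3333]
## [ 0.5279 -0.1955  0.154 ] [ 0.4877 -0.1789  0.2873] [-0.6128  0.2959  1.9654  0.2297  0.4445  1.155 ] 1.404432126150823e-13
[1.94,2.22,1.98,-0.012,-0.000,0.024]
[2.00,2.15,2.01,-0.012,-0.000,0.024]
[2.05,2.08,2.04,-0.012,-0.000,0.024]
[2.10,2.00,2.06,-0.012,-0.000,0.024]
[2.15,1.92,2.08,-0.012,-0.000,0.024]
end [ 0.4877 -0.1789  0.2873]
```

```bash
python3 -m crank '[[0.7,0,-1.5,0,0,0,0.6],[1.4,0.15,-3,0,0,0,0.6],[1.4,0.15,-3,0,0,0,0.6],[0.9,0.1,-1.5,0,0,0,0.6]]' && python3 -m crank '[[-0.9,2.6,-2.7,-0.013,0,0.026,0.6],[-0.8,2.7,-2.6,-0.013,0,0.026,0.6],[-0.8,2.7,-2.6,-0.013,0,0.026,0.6],[-0.7,2.8,-2.6,-0.013,0,0.026,0.6],[-0.6,2.8,-2.5,-0.013,0,0.026,0.6]]' && python3 -m crank '[[-0.3,3.3,-0.1,-0.015,0,0.031,0.6],[-0.2,3.3,-0.1,-0.015,0,0.031,0.6],[-0.1,3.3,0,-0.015,0,0.031,0.6],[0,3.3,0,-0.015,0,0.031,0.6],[0.1,3.3,0.1,-0.015,0,0.031,0.6]]' && python3 -m crank '[[2,2.2,2,-0.012,0,0.024,0.6],[2,2.1,2,-0.012,0,0.024,0.6],[2,2.1,2,-0.012,0,0.024,0.6],[1.5,1.5,1.5,-0.01,0,0.02,0.6],[0,0,0,0,0,0,0.6]]'
python3 - <<'E'
from h import *
import cv2
p,R=now();I=cams.camera_info("wrist");im=cams.camera("wrist")
c,CR=cpose(p,R);print("caddy rack",wr(c),CR.as_euler("ZYX"))
b=im[:,:,::-1].copy()
def draw(P,col): cv2.polylines(b,[proj(I,P).round().astype(int).reshape(-1,1,2)],False,col,1)
h=np.array([[35,18,130],[53,18,130],[53,-18,130],[35,-18,130],[35,18,130]])/1e3
r=np.array([[-35,28,100],[-35,-28,100],[35,-28,100],[35,28,100]])/1e3
draw(c+CR.apply(h),(0,0,255));draw(c+CR.apply(r),(0,0,255))
for dx in(-.065,-.055): draw(np.array([rw([dx,y,.19]) for y in(.165,.05)]),(0,255,0))
print(proj(I,[rw([-.06,.16,.19]),rw([-.06,.055,.19]),rw([-.06,.16,.093]),rw([-.06,.055,.093])]))
cv2.imwrite("pics/w3.png",b);cv2.imwrite("pics/w3raw.png",im[:,:,::-1]);np.savez("w3",pose=I["pose"],p=p,q=R.as_quat())
cv2.imwrite("pics/t3.png",cams.camera("top")[:,:,::-1])
E
```

```text
time: 5.95
position: [0.5065, 0.2597, 0.2341]
tool_rot: [0.974, 0.033, 0.226, -0.007]
ft_force: [0.8, 0.5, -2.2]
grip_width: 0.0557
grip_force: 25.0
time: 6.58
position: [0.415, 0.1222, 0.3331]
tool_rot: [0.974, -0.038, 0.224, 0.011]
ft_force: [-0.4, -0.8, -1.9]
grip_width: 0.0557
grip_force: 25.0
time: 7.2
position: [0.3864, -0.0403, 0.332]
tool_rot: [0.967, -0.122, 0.223, 0.029]
ft_force: [0.3, -0.5, -2.5]
grip_width: 0.0562
grip_force: 25.0
time: 7.82
position: [0.4619, -0.1451, 0.2976]
tool_rot: [0.959, -0.171, 0.222, 0.041]
ft_force: [0.3, 1.3, -2.4]
grip_width: 0.056
grip_force: 25.0
caddy rack [-0.2118  0.1309  0.1403] [-0.3569  0.0009 -0.0001]
[[276.7507  -7.3844]
 [469.8844  -1.5721]
 [289.1059  85.351 ]
 [424.7768  89.523 ]]
```

View pics/w3.png

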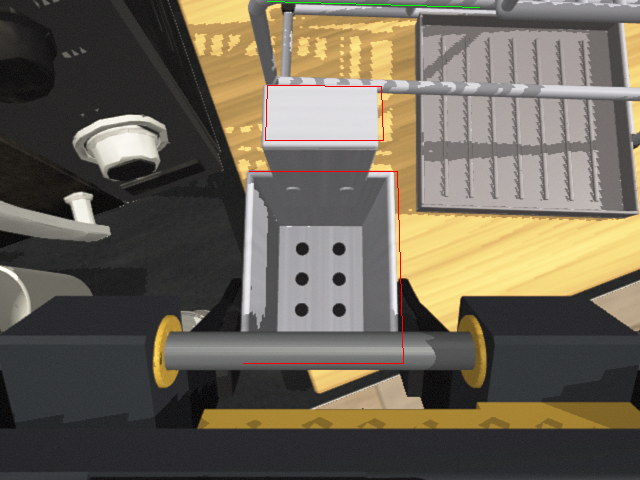

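Run:
```python
from h import *
import h
d=np.load("w3.npz");I=dict(intrinsics=cams.camera_info("wrist")["intrinsics"],pose=d["pose"])
P=np.array([[-135,38,20],[-135,-162,20],[65,38,20]])/1e3
s,r=fit(I,P,np.array([[417,211],[638,215],[418,14]]),RK,.024);print(s,r)
h.RK[:]=s;print(proj(I,[rw([-.06,.16,.093]),rw([-.06,.055,.093]),rw([-.06,-.05,.093])]))
p,R=now();t,T=tpose(rw([-.147,.108,.12]),s[2]);plan(p,R,t,T,4)
print(ik(t,T,robot.get_obs()["q"]))
```

```text
[ 0.6482 -0.3555 -0.3827] [[ 2.0014 -0.9341]
 [-0.1607  1.205 ]
 [-1.3332 -0.0906]]
[[282.5188  89.7223]
 [418.4399  93.4459]
 [554.57    97.1751]]
[1.18,0.51,1.14,-0.003,0.001,0.006]
[1.19,0.50,1.15,-0.003,0.001,0.006]
[1.19,0.49,1.15,-0.003,0.001,0.006]
[1.19,0.48,1.15,-0.003,0.001,0.006]
end [ 0.5119 -0.184   0.2773]
(array([-0.5905,  0.3444,  1.9215,  0.2137,  0.4368,  1.1861]), np.float64(3.811423399113778e-10))
```

```bash
python3 -m crank '[[1.2,0.5,1.15,-0.003,0,0.006,0.6],[1.2,0.5,1.15,-0.003,0,0.006,0.6],[1.2,0.5,1.15,-0.003,0,0.006,0.6],[1.2,0.5,1.15,-0.003,0,0.006,0.6],[0,0,0,0,0,0,0.6]]'
sed -i 's/^RK=.*/RK=np.array([.6482,-.3555,-.3827])/' h.py
python3 - <<'E'
from h import *
import cv2
p,R=now();I=cams.camera_info("wrist");im=cams.camera("wrist")
c,CR=cpose(p,R);print("caddy rack",wr(c),CR.as_euler("ZYX"))
b=im[:,:,::-1].copy()
def draw(P,col): cv2.polylines(b,[proj(I,P).round().astype(int).reshape(-1,1,2)],False,col,1)
h=np.array([[35,18,130],[53,18,130],[53,-18,130],[35,-18,130],[35,18,130]])/1e3
draw(c+CR.apply(h),(0,0,255))
for z,x in((.19,(-.065,-.055)),(.093,(-.06,)),(.21,(-.089,))):
  for dx in x:
    P=np.array([rw([dx,y,z]) for y in((.165,.05) if z<.2 else (.049,-.05))]);draw(P,(0,255,0));print(z,dx,proj(I,P).round(1).tolist())
cv2.imwrite("pics/w4.png",b);np.savez("w4",pose=I["pose"])
E
```

```text
time: 8.55
position: [0.5148, -0.1865, 0.2782]
tool_rot: [0.956, -0.184, 0.222, 0.044]
ft_force: [0.5, -0.2, -2.4]
grip_width: 0.0558
grip_force: 25.0
caddy rack [-0.1432  0.1066  0.121 ] [-0.3831 -0.0015 -0.0008]
0.19 -0.065 [[197.7, 103.1], [442.7, 104.0]]
0.19 -0.055 [[198.7, 83.4], [441.7, 84.3]]
0.093 -0.06 [[237.5, 162.9], [401.5, 163.4]]
0.21 -0.089 [[462.3, 135.1], [701.8, 135.8]]
```

View pics/w4.png

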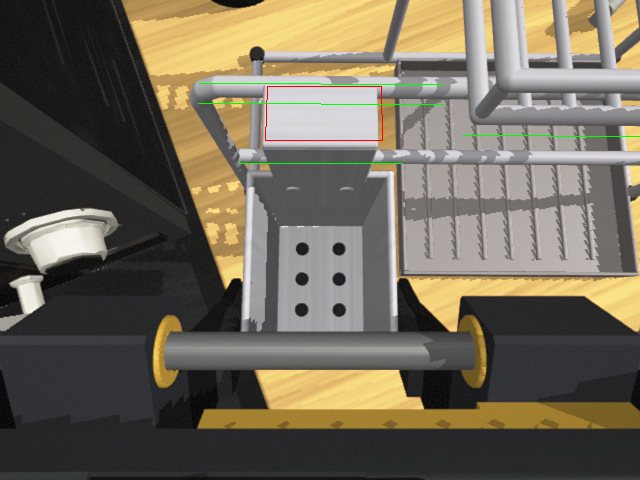

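The rail axis shows at row 86.5 against 93.5 predicted, so the rack is about 3.6 mm farther along its +x. The hook overlay itself is accurate. I'll correct the rack pose, then go over the rail and down.

```bash
sed -i 's/^RK=.*/RK=np.array([.6508,-.3587,-.3827])/' h.py
python3 - <<'E'
from h import *
p,R=now();q=robot.get_obs()["q"];print(wr(cpose(p,R)[0]))
for v,n in(([-.104,.108,.121],3),([-.1035,.108,.098],3),([-.1025,.108,.073],4)):
    t,T=tpose(rw(v),RK[2]);q,e=ik(t,T,q);print(v,q,e);plan(p,R,t,T,n);p,R=t,T
E
```

```text
[-0.1482  0.1091  0.1208]
[-0.104, 0.108, 0.121] [-0.5743  0.3993  1.8131  0.1778  0.4868  1.2375] 2.2559398793475793e-10
[1.33,0.04,0.64,0.000,0.000,0.000]
[1.33,0.04,0.64,0.000,0.000,0.000]
[1.33,0.04,0.64,0.000,0.000,0.000]
end [ 0.5544 -0.2032  0.2783]
[-0.1035, 0.108, 0.098] [-0.5741  0.4371  1.8345  0.2002  0.4286  1.2127] 6.672440377997191e-13
[-0.32,-0.00,0.70,0.000,0.000,0.000]
[-0.32,-0.00,0.70,0.000,0.000,0.000]
[-0.32,-0.00,0.70,0.000,0.000,0.000]
end [ 0.5549 -0.2034  0.2553]
[-0.1025, 0.108, 0.073] [-0.5737  0.4808  1.854   0.232   0.3668  1.1784] 3.6665115388245795e-12
[-0.25,-0.00,0.57,0.000,0.000,0.000]
[-0.25,-0.00,0.57,0.000,0.000,0.000]
[-0.25,-0.00,0.57,0.000,0.000,0.000]
[-0.25,-0.00,0.57,0.000,0.000,0.000]
end [ 0.5558 -0.2038  0.2303]
```

```bash
python3 -m crank '[[1.3,0,0.6,0,0,0,0.6],[1.3,0,0.6,0,0,0,0.6],[1.3,0,0.6,0,0,0,0.6],[0.1,0.1,0.1,0,0,0,0.6],[0,0,0,0,0,0,0.6]]'
python3 - <<'E'
from h import *
import cv2
p,R=now();c,CR=cpose(p,R);I=cams.camera_info("wrist");im=cams.camera("wrist");cv2.imwrite("pics/w5.png",im[:,:,::-1])
print("caddy rack",wr(c),CR.as_euler("ZYX"))
g=cv2.cvtColor(im,cv2.COLOR_RGB2GRAY).astype(int)
for y in(.15,.14,.075,.065):
    uv=proj(I,[rw([x,y,.19]) for x in(-.065,-.06,-.055)]).round(1);u=int(uv[1,0]);v=int(uv[1,1]);print(y,uv.tolist(),v-25,g[v-25:v+26,u].tolist())
E
```

```text
time: 9.22
position: [0.554, -0.2026, 0.2789]
tool_rot: [0.957, -0.184, 0.222, 0.044]
ft_force: [0.4, 0.8, -2.7]
grip_width: 0.0557
grip_force: 25.0
caddy rack [-0.1046  0.1084  0.1216] [-0.3823  0.0001 -0.0005]
0.15 [[230.8, 183.1], [231.2, 172.6], [231.6, 162.1]] 147 [201, 200, 160, 147, 141, 134, 134, 137, 136, 139, 140, 138, 141, 139, 135, 125, 134, 139, 140, 148, 199, 204, 205, 206, 204, 200, 197, 189, 182, 176, 168, 159, 148, 133, 120, 101, 94, 151, 154, 144, 139, 136, 140, 145, 145, 141, 138, 134, 132, 133, 135]
0.14 [[252.8, 183.2], [253.1, 172.6], [253.4, 162.2]] 147 [150, 148, 150, 149, 148, 146, 149, 146, 147, 146, 147, 146, 146, 146, 147, 123, 132, 138, 140, 164, 201, 206, 202, 146, 134, 143, 149, 139, 125, 108, 99, 97, 95, 96, 95, 93, 94, 93, 87, 100, 168, 180, 177, 177, 178, 173, 172, 170, 168, 168, 165]
0.075 [[395.7, 183.7], [395.4, 173.1], [395.1, 162.7]] 148 [115, 113, 115, 118, 119, 119, 118, 121, 120, 123, 130, 135, 134, 135, 132, 126, 179, 197, 201, 204, 205, 202, 205, 207, 207, 204, 196, 188, 185, 176, 160, 127, 111, 108, 100, 95, 90, 125, 149, 153, 150, 153, 155, 154, 154, 145, 139, 137, 136, 136, 139]
0.065 [[417.7, 183.8], [417.3, 173.2], [416.9, 162.7]] 148 [155, 152, 154, 143, 116, 109, 109, 104, 105, 107, 108, 107, 107, 107, 110, 113, 128, 138, 142, 143, 142, 141, 143, 144, 147, 144, 141, 138, 134, 129, 125, 121, 118, 111, 104, 96, 91, 133, 152, 154, 155, 155, 155, 156, 155, 156, 155, 157, 155, 156, 156]
```

Rail edges measured at rows 163.5–184.5 against 162.7–183.7 predicted, so they agree within 0.5 mm. Lowering now.

```bash
python3 -m crank '[[-0.3,0,0.7,0,0,0,0.6],[-0.3,0,0.7,0,0,0,0.6],[-0.3,0,0.7,0,0,0,0.6],[0,0,0,0,0,0,0.6]]' && python3 -m crank '[[-0.25,0,0.57,0,0,0,0.6],[-0.25,0,0.57,0,0,0,0.6],[0,0,0,0,0,0,0.6]]' && python3 -m crank '[[-0.25,0,0.57,0,0,0,0.6],[-0.2,0,0.45,0,0,0,0.6],[0,0,0,0,0,0,0.6]]'
python3 - <<'E'
from h import *
p,R=now();c,CR=cpose(p,R);print("caddy rack",wr(c),CR.as_euler("ZYX"),robot.get_obs()["q"])
q=robot.get_obs()["q"]
for v,n in(([-.1025,.06,.072],4),([-.1025,-.02,.072],7),([-.1025,-.036,.072],4)):
    t,T=tpose(rw(v),RK[2]);q,e=ik(t,T,q);print(v,q,e);plan(p,R,t,T,n);p,R=t,T
E
```

```text
time: 9.78
position: [0.5549, -0.203, 0.2553]
tool_rot: [0.957, -0.184, 0.221, 0.044]
ft_force: [-0.2, 0.9, -2.7]
grip_width: 0.0558
grip_force: 25.0
time: 10.15
position: [0.5555, -0.2033, 0.2433]
tool_rot: [0.957, -0.184, 0.221, 0.044]
ft_force: [0.1, 0.1, -2.2]
grip_width: 0.0556
grip_force: 25.0
time: 10.52
position: [0.556, -0.2035, 0.2322]
tool_rot: [0.957, -0.184, 0.222, 0.044]
ft_force: [0.0, 0.6, -2.7]
grip_width: 0.0557
grip_force: 25.0
caddy rack [-0.1024  0.1083  0.0749] [-0.3826  0.0002 -0.0003] [-0.5727  0.4775  1.8531  0.2275  0.3708  1.1837]
[-0.1025, 0.06, 0.072] [-0.6717  0.4831  1.8536  0.3377  0.3849  0.9919] 2.220446049250313e-15
[-0.04,1.21,0.07,0.000,0.000,0.000]
[-0.04,1.21,0.07,0.000,0.000,0.000]
[-0.04,1.21,0.07,0.000,0.000,0.000]
[-0.04,1.21,0.07,0.000,0.000,0.000]
end [ 0.5379 -0.2483  0.2293]
[-0.1025, -0.02, 0.072] [-0.8268  0.4947  1.8265  0.4544  0.443   0.7481] 3.6415315207705135e-13
[-0.00,1.14,0.00,0.000,0.000,0.000]
[-0.00,1.14,0.00,0.000,0.000,0.000]
[-0.00,1.14,0.00,0.000,0.000,0.000]
[-0.00,1.14,0.00,0.000,0.000,0.000]
[-0.00,1.14,0.00,0.000,0.000,0.000]
[-0.00,1.14,0.00,0.000,0.000,0.000]
[-0.00,1.14,0.00,0.000,0.000,0.000]
end [ 0.508  -0.3225  0.2293]
[-0.1025, -0.036, 0.072] [-0.8561  0.4986  1.8174  0.4695  0.4572  0.7092] 1.942890293094024e-15
[-0.00,0.40,0.00,0.000,0.000,0.000]
[-0.00,0.40,0.00,0.000,0.000,0.000]
[-0.00,0.40,0.00,0.000,0.000,0.000]
[-0.00,0.40,0.00,0.000,0.000,0.000]
end [ 0.502  -0.3374  0.2293]
```

No contact, and the hook encloses the rail. I'll lower it to 3 mm above seating, then slide.

```bash
python3 -m crank '[[-0.17,0,0.36,0,0,0,0.6],[0,1.2,0,0,0,0,0.6],[0,1.2,0,0,0,0,0.6],[0,1.2,0,0,0,0,0.6],[0,1.2,0,0,0,0,0.6]]' && python3 -m crank '[[0,1.2,0,0,0,0,0.6],[0,1.2,0,0,0,0,0.6],[0,1.2,0,0,0,0,0.6],[0,1.2,0,0,0,0,0.6],[0,0,0,0,0,0,0.6]]' && python3 -m crank '[[0,0.8,0,0,0,0,0.6],[0,0.8,0,0,0,0,0.6],[0,0.7,0,0,0,0,0.6],[0,0,0,0,0,0,0.6]]'
python3 - <<'E'
from h import *
p,R=now();c,CR=cpose(p,R);print("caddy rack",wr(c),CR.as_euler("ZYX"),robot.get_obs()["ft_force"])
E
```

```text
time: 11.15
position: [0.5385, -0.2487, 0.229]
tool_rot: [0.957, -0.184, 0.222, 0.044]
ft_force: [0.4, 0.4, -2.4]
grip_width: 0.0556
grip_force: 25.0
time: 11.78
position: [0.5206, -0.2939, 0.2293]
tool_rot: [0.956, -0.184, 0.222, 0.045]
ft_force: [0.5, -0.0, -1.8]
grip_width: 0.0558
grip_force: 25.0
time: 12.28
position: [0.5121, -0.315, 0.2293]
tool_rot: [0.956, -0.184, 0.222, 0.045]
ft_force: [-0.6, -0.2, -2.3]
grip_width: 0.0559
grip_force: 25.0
caddy rack [-0.1013 -0.0116  0.0721] [-0.3836 -0.0015 -0.0009] [-0.6109 -0.1627 -2.3064]
```

```bash
python3 -m crank '[[0,0.6,0,0,0,0,0.6],[0,0.6,0,0,0,0,0.6],[0,0.4,0,0,0,0,0.6],[0,0,0,0,0,0,0.6]]' && for i in 1; do python3 -m crank '[[0,0.25,0,0,0,0,0.6],[0,0.25,0,0,0,0,0.6],[0,0,0,0,0,0,0.6]]'; done
python3 - <<'E'
from h import *
p,R=now();c,CR=cpose(p,R);print("caddy rack",wr(c),CR.as_euler("ZYX"),rz(RK[2]).T@robot.get_obs()["ft_force"])
E
```

```text
time: 12.78
position: [0.5061, -0.3295, 0.2293]
tool_rot: [0.956, -0.184, 0.222, 0.044]
ft_force: [0.3, 0.3, -3.1]
grip_width: 0.0557
grip_force: 25.0
time: 13.15
position: [0.5044, -0.3339, 0.2294]
tool_rot: [0.956, -0.184, 0.222, 0.044]
ft_force: [-0.1, -0.0, -2.8]
grip_width: 0.0559
grip_force: 25.0
caddy rack [-0.1014 -0.032   0.0721] [-0.3828 -0.0013 -0.0007] [-0.064  -0.0501 -2.843 ]
```

```bash
python3 -m crank '[[0,0.2,0,0,0,0,0.6],[0,0.2,0,0,0,0,0.6],[0,0,0,0,0,0,0.6]]' ; python3 -m crank '[[0,0.2,0,0,0,0,0.6],[0,0,0,0,0,0,0.6]]'; python3 -m crank '[[0,0.15,0,0,0,0,0.6],[0,0,0,0,0,0,0.6]]'
python3 - <<'E'
from h import *
p,R=now();c,CR=cpose(p,R);print("caddy rack",wr(c),CR.as_euler("ZYX"),rz(RK[2]).T@robot.get_obs()["ft_force"])
E
```

```text
time: 13.52
position: [0.5029, -0.3377, 0.2294]
tool_rot: [0.956, -0.184, 0.222, 0.044]
ft_force: [0.7, -1.2, -1.8]
grip_width: 0.0556
grip_force: 25.0
time: 13.78
position: [0.5021, -0.3395, 0.2294]
tool_rot: [0.956, -0.184, 0.222, 0.044]
ft_force: [0.3, 1.0, -2.6]
grip_width: 0.056
grip_force: 25.0
time: 14.02
position: [0.5016, -0.3408, 0.2294]
tool_rot: [0.957, -0.184, 0.222, 0.044]
ft_force: [-0.1, 0.8, -2.9]
grip_width: 0.0557
grip_force: 25.0
caddy rack [-0.1014 -0.0395  0.0721] [-0.3827 -0.0012 -0.0007] [-0.43    0.7214 -2.9299]
```

```bash
for i in 1; do python3 -m crank '[[0,0.15,0,0,0,0,0.6],[0,0,0,0,0,0,0.6]]'; python3 -m crank '[[0,0.15,0,0,0,0,0.6],[0,0,0,0,0,0,0.6]]';python3 -m crank '[[0,0.15,0,0,0,0,0.6],[0,0,0,0,0,0,0.6]]'; done | egrep 'pos|ft'
python3 - <<'E'
from h import *
import cv2
p,R=now();c,CR=cpose(p,R);print("caddy rack",wr(c),CR.as_euler("ZYX"),rz(RK[2]).T@robot.get_obs()["ft_force"])
a=cams.camera("wrist")[:,:,::-1];t=cams.camera("top")[:,:,::-1]
t=cv2.resize(t[170:290,330:510],None,fx=4,fy=4,interpolation=cv2.INTER_CUBIC);cv2.imwrite("pics/t6.png",t);cv2.imwrite("pics/w6.png",a)
cv2.imwrite("pics/x6.png",np.hstack([cv2.resize(a,(400,300)),cv2.resize(t,(400,300))]))
E
```

```text
position: [0.5011, -0.3419, 0.2293]
ft_force: [0.2, 1.1, -1.9]
position: [0.5008, -0.3422, 0.2293]
ft_force: [2.2, 5.2, -1.0]
position: [0.5006, -0.3426, 0.2294]
ft_force: [6.2, 6.7, 0.5]
caddy rack [-0.102  -0.0409  0.072 ] [-0.3782  0.0007  0.002 ] [3.2042 8.5619 0.5154]
```

The hook touches the stop ring (+8.5 N along the rail). I'll ease off slightly and seat the bend.

```bash
for i in 1; do python3 -m crank '[[0,-0.12,0,0,0,0,0.6],[-0.08,0,0.18,0,0,0,0.6],[0,0,0,0,0,0,0.6]]'; python3 -m crank '[[-0.06,0,0.13,0,0,0,0.6],[0,0,0,0,0,0,0.6]]';python3 -m crank '[[-0.04,0,0.09,0,0,0,0.6],[0,0,0,0,0,0,0.6]]'; done | egrep 'pos|ft'
python3 - <<'E'
from h import *
p,R=now();c,CR=cpose(p,R);print("caddy rack",wr(c),CR.as_euler("ZYX"),rz(RK[2]).T@robot.get_obs()["ft_force"])
E
```

```text
position: [0.5009, -0.3424, 0.2275]
ft_force: [3.3, 6.8, -0.2]
position: [0.5009, -0.3426, 0.2262]
ft_force: [2.4, 4.9, 0.4]
position: [0.501, -0.3426, 0.2253]
ft_force: [2.2, 6.1, 0.9]
caddy rack [-0.1014 -0.041   0.068 ] [-0.3798 -0.0007  0.0005] [-0.2085  6.4638  0.9095]
```

```bash
for i in 1; do python3 -m crank '[[0.06,-0.15,0.08,0,0,0,0.6],[0,0,0,0,0,0,0.6]]'; python3 -m crank '[[0,0,0,0,0,0,0.45],[0,0,0,0,0,0,0.3],[0,0,0,0,0,0,0.1],[0,0,0,0,0,0,0],[0,0,0,0,0,0,0]]';done
python3 - <<'E'
from h import *
import cv2
p,R=now();c,CR=cpose(p,R);print("caddy rack if held",wr(c),rz(RK[2]).T@robot.get_obs()["ft_force"])
a=cams.camera("wrist")[:,:,::-1];t=cams.camera("top")[:,:,::-1]
t=cv2.resize(t[180:280,340:500],(400,300),interpolation=cv2.INTER_CUBIC)
cv2.imwrite("pics/x7.png",np.hstack([cv2.resize(a,(400,300),interpolation=cv2.INTER_AREA),t]))
E
```

```text
time: 16.0
position: [0.5017, -0.3424, 0.2245]
tool_rot: [0.957, -0.184, 0.222, 0.044]
ft_force: [-1.6, 3.6, 1.1]
grip_width: 0.0556
grip_force: 25.0
time: 16.62
position: [0.502, -0.3433, 0.2247]
tool_rot: [0.956, -0.184, 0.222, 0.045]
ft_force: [0.2, -0.2, 0.2]
grip_width: 0.0821
grip_force: 0.0
caddy rack if held [-0.1001 -0.0417  0.0675] [ 0.2064 -0.1001  0.1619]
```

View pics/x7.png

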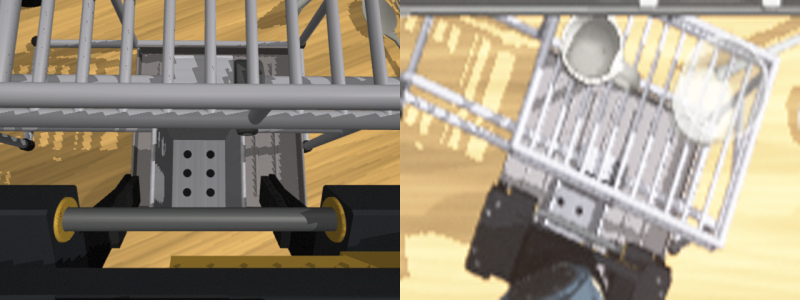

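The caddy hangs on the rail beside the ring, with the ring's screw at (245,130) in the left pane just right of the strap, and the fingers are clear. Retreating straight back along the tool axis.

```bash
python3 -m crank '[[0,0,0,0,0,0,0],[0,0,-0.8,0,0,0,0],[0,0,-1.5,0,0,0,0],[0,0,-2,0,0,0,0],[0,0,-2.5,0,0,0,0]]' && python3 -m crank '[[0,0,-2.5,0,0,0,0],[0,0,-2.5,0,0,0,0],[0,0,-2.5,0,0,0,0],[0,0,0,0,0,0,0],[0,0,0,0,0,0,0]]'
python3 - <<'E'
from h import *
import cv2
I=cams.camera_info("wrist");a=cams.camera("wrist")[:,:,::-1].copy();t=cams.camera("top")[:,:,::-1];s=cams.camera("scene")[:,:,::-1]
q=np.array([[-35,28,100],[-35,-28,100],[-35,-28,0],[-35,28,0],[-35,28,100]])/1e3
uv=proj(I,[rw(v+[-.1,-.0412,.068]) for v in q]);print(uv.round().tolist())
cv2.polylines(a,[uv.round().astype(int).reshape(-1,1,2)],False,(0,0,255),1)
r=lambda m,w,h:cv2.resize(m,(w,h),interpolation=cv2.INTER_AREA if m.shape[0]>h else cv2.INTER_CUBIC)
cv2.imwrite("pics/x8.png",np.hstack([r(a[0:360],480,270),np.vstack([r(t[180:280,340:500],320,200),r(s[100:270,300:460],320,340)])[:270]]) if 0 else np.vstack([r(a[0:340],800,425)[:, :],np.hstack([r(t[180:270,160:500],500,132),r(s[120:240,300:460],300,132)])]))
E
```

```text
time: 17.35
position: [0.4735, -0.3311, 0.2868]
tool_rot: [0.957, -0.184, 0.222, 0.044]
ft_force: [0.5, -0.7, 0.7]
grip_width: 0.0868
grip_force: 0.0
time: 17.98
position: [0.4432, -0.3188, 0.3527]
tool_rot: [0.957, -0.184, 0.222, 0.044]
ft_force: [0.1, -0.1, -0.1]
grip_width: 0.0871
grip_force: 0.0
[[280.0, 239.0], [363.0, 240.0], [351.0, 257.0], [290.0, 257.0], [280.0, 239.0]]
```

View pics/x8.png

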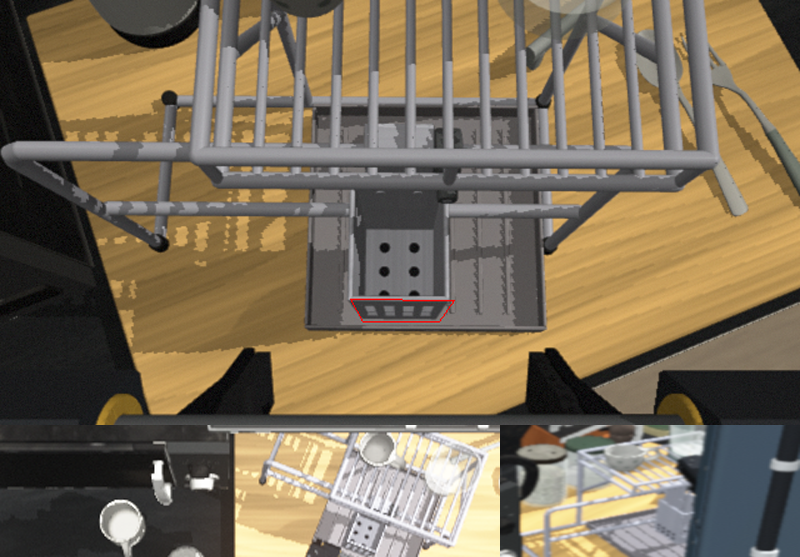

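```bash
python3 -c "
from rig import ticket
print(ticket.hand_in())"
```

```text
the job is handed in; nothing more can be done
None
```

The caddy hangs by its hook on the front rail under the shelf. It was last measured pressing against the stop ring, just before release. The job was handed in at about 18 s with the gripper clear and the glass, cup, mug and tin not touched.

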